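Find the high spot of a bent stirrer shaft on bench centres

TASK

The bent stirrer shaft is set up between the bench centres. Slide the dial gauge gently down its post until it just sits on the stop collar, without driving the collar down, so that its plunger rides on the bend; then turn the shaft by the crank handle until you have seen both the lowest and the highest reading, and leave it standing with its high spot under the plunger, ready to be marked. The fixture only stands on the bench: do not shove it along, and leave the small things round it where they are.

Things in the scene. Friction and masses are not known exactly. Their poses are not given: they have to be found in the camera images.
- bench_centres: bench centres, 8 kg, standing loose on the bench: green base bar 104 x 360 x 30 mm, headstock at its local +y end, tailstock at -y. Origin: centre of the underside; local y runs along the turning axis, which lies 120 mm above the bench; local x points away from the robot, z up. A sideways pull of some 20 N on the crank makes it slide; it must not shift.
- crank_axis (a point): point on the turning axis in the middle of the crank handle's length, 210 mm to local +y of the fixture's centre, 120 mm up
- handle: black crank handle outside the headstock: a free-spinning sleeve, 17 mm diameter, 42 mm long, parallel to local y, on a crank of 32 mm radius. Origin: its middle. The crank arm begins 21 mm from its middle towards local -y, the headstock (20 mm higher than the axis) 41 mm; its +y end is free.
- crank (a joint): angle of crank and shaft together (rad), 0 with the handle straight up, growing as the handle moves from the top away from the robot (local +x) and down; turns endlessly both ways, stiffly (about 3 N at the handle), and stays where it is left
- gauge_knob (a point): middle of the red knob (20 mm diameter, 22 mm high) on top of the gauge's sleeve; push or hold it to slide the gauge down its post, which takes about 5 N until the sleeve meets the stop collar; it stays where it is left
- gauge_slide (a joint): how far the gauge has been slid down its post (m): starts between 0 and 0.010, 0.030 when the sleeve sits on the stop collar
- plunger (a joint): plunger of the dial gauge (m): an upright sprung rod with an 18 mm flat foot, above the middle of the shaft. 0 hanging free, grows as the shaft lifts it, 0.020 at its limit; spring 1.3 to 3.5 N. With the gauge on its collar it swings 12 mm in a turn; the highest reading means the high spot is under it. The angle between crank and high spot differs every time.
- needle (a joint): red needle of the 94 mm dial that faces the robot (rad), 0 straight up, growing clockwise as the robot sees it: 2 pi per 20 mm of plunger
- paint_marker: white paint marker with a blue cap, 15 x 132 mm, lying in the groove of the base bar under the shaft; leave it
- hex_key: black hex key, 33 x 98 x 5 mm, lying on the bench right of the tailstock; leave it
- torch: black torch, 36 mm diameter, 114 mm high, standing on its head right of the tailstock; leave it
- stop_collar (a joint): steel collar of 28 mm on the gauge's post, set to height and held by friction only (m): 0 as set, grows as it is driven down the post, which happens when the gauge is pushed down on it with some 25 N at the knob. It must keep its setting
- air_cap: aluminium air cap of a spray gun, 34 mm diameter, 24 mm high, standing on the bench between the crank and the robot; leave it
- plunger_foot (a point): centre of the underside of the plunger's foot; once the gauge is down it rides on the shaft (16 mm diameter, bowed by 6 mm in the middle), from 122 mm above the bench on the low spot to 134 mm on the high spot

How it is judged:
On the way, in this order (a step that is already met when the one before it is completed fails the run):
1. the gauge is down on its stop collar (within 1.5 mm) (value of joint gauge_slide above 0.0285 m), for 0.2 s.
2. the low spot has been under the plunger (foot within 0.5 mm of its lowest), the gauge still down (z of plunger_foot in the frame of bench_centres below 0.1224 m and value of joint gauge_slide above 0.0285 m), for 0.02 s.
At the end, for the whole second after the job is handed in: the gauge is down on its stop collar (within 1.5 mm), the shaft stands still, and the plunger's foot on it is within 0.5 mm of the greatest height it reaches in a turn (high spot within about 20 degrees of the plunger) (z of plunger_foot in the frame of bench_centres above 0.1334 m and value of joint gauge_slide above 0.0285 m and velocity of joint crank between -0.05 and 0.05 rad/s); the robot touches nothing.
It fails at once if the stop collar is driven down by more than 1.5 mm (value of joint stop_collar above 0.0015 m).
It fails at once if the fixture is shoved along the bench (crank end or middle moved by more than 5 mm) (distance of any of crank_axis, bench_centres from where it was at the start of the episode above 0.005 m).
It fails at once if the gauge is slammed down (faster than 0.15 m/s) (velocity of joint gauge_slide above 0.15 m/s).
It fails at once if the marker, hex key, torch or air cap is moved by more than 15 mm (distance of any of paint_marker, hex_key, torch, air_cap from where it was at the start of the episode above 0.015 m).
It also fails if it takes over 58 s, if anything falls off the work surface, if the arm or the gripper's body presses on something with over 40 N, if the wrist force passes 120 N, or if a joint passes its speed limit or range.

ROBOT

A 7-joint arm with a two-finger parallel gripper is mounted at the origin on the work surface; the furniture and walls round the work are solid. World frame = base frame: x ahead of the robot, y to its left, z up, the work surface at z = 0. Lengths are in m, angles in rad, forces in N, time in s.
With the tool pointing down it reaches from about 0.4 to 0.875 m from the base axis. Payload 19.3 kg.
Tool frame: the origin (TCP) lies at the very end of the fingers, on their centre line; the grasp point (between the pads) lies 19 mm behind it; z points along the fingers, y is the direction in which the jaws open and shut (so a half turn about z gives the same grasp; the last joint's range is limited). The gripper opens to 85 mm and grips with 20 to 120 N. Pads are 22 mm wide; open, the fingers measure 114 mm over their backs; the gripper's body (76 mm by 85 mm) begins 54 mm behind the grasp point. The pads swing forward as they close: fully open they stand 13 mm farther back than shut.
Start: joints at [-1.237, 0.521, -0.036, 1.599, 0.021, 1.021, -0.113], TCP at [0.246, 0.575, 0.231] pointing down, gripper open.
Joint ranges: [-2.91, 2.91], [-0.3, 2.13], [-1.5, 1.42], [0.17, 2.43], [-1.26, 4.41], [0.16, 1.93], [-2.52, 2.52]. Speed limits (rad/s): [1.89, 1.89, 2.39, 2.39, 3.01, 3.01, 3.01].

INTERFACE

Orientations are given as [roll, pitch, yaw] about the fixed x, y, z axes, in that order (R = Rz(yaw) Ry(pitch) Rx(roll)).
In Python, from workcell import bot, grab_frame, calibration, workorder gives the robot as it stands.
- The arm moves only by the tool move_arm, never from a script. Its arguments are lists of equal length, an entry for each row: "jaw": the closure in counts, from 0 (fully open) to 255 (shut); "dp": the shift along the tool's x, y, z in units of 800 mm (1.0 is 800 mm), a list of three; "rotation": the turn, a rotation vector about the tool's x, y, z in units of pi rad (1.0 is pi rad), a list of three. In form: {"jaw": [jaw, ...], "dp": [[dx, dy, dz], ...], "rotation": [[rx, ry, rz], ...]}. A call has 1 to 10 rows; each row shifts and turns the commanded pose from where the row before left it, along the tool's axes as they then stand; what a row does not reach is not made up. A row lasts 1/8 s, in which the tool goes at most 62.5 mm and 10.7 degrees, less where a joint would pass 70% of its speed; a pose out of reach is approached as far as the arm can. A call with a number of a shift or a turn outside -1 to 1 is refused whole. A call with a gripper value outside its range is refused whole. The fingers move at their own pace and stop on an object; "squeeze" is the grip in N (left out, the last holds). Time passes only in rows, so rows that do not move let the fingers close. It gives the time, the measured TCP pose, the force and the opening at its end, in the units of the state.
- bot.observe(): the state, without advancing time (a new reading comes with each control period).
- grab_frame(name): name is "scene" or "top"; returns the picture (384x512x3 uint8, blue, green, red); there is no depth.
- calibration(name): a dict with "camera_matrix" (3x3 intrinsics, pixels), "dist" ([k1, k2, p1, p2, k3] as OpenCV has them; the pictures are not rectified), "T" (4x4, takes a point from camera to world coordinates). Camera axes: x right, y down, z forward; pixel columns grow to the right and rows downward; lengths in m; the calibration is good to about 2 mm. A picture is of the moment at which its call begins. calibration takes no time and is no camera call.
- workorder.job_done(): hands the job in, once; it reports no verdict.
The state is a dict: "clock": time; "qpos": joint angles; "qd": joint speeds; "joint_efforts": joint torques, N m; "position": TCP position; "tool_rot": TCP orientation; "force": force on the tool from outside, world axes, zero at the start; "moment": the same for the moment, N m; "grip_width": finger opening in m.
Only numpy, scipy, OpenCV 4.12 (cv2) and the standard library are available. Lean on these libraries where they do the work, as an engineer would, in place of code of your own. Each camera call takes 0.05 s, during which the arm holds its last target. There are 200 camera calls.

## Working session

There is one attempt and no reset: what is moved stays moved. The work goes in short steps, Python scripts to look and compute and a tool call to move; the robot and the scene stay as the last step left them, time stands still between calls to the robot, and variables do not carry over. Pictures are saved under pics/ and viewed, about 8 in all and at most 12, crops included, and the job is handed in when it is done.

Besides the shell and the picture viewer there is one more tool, called after "Call:" as a command line: name --argument value ..., lists and objects as JSON in quotes. move_arm: Moves the arm, as the interface text tells. Shifts and turns lie within -1 to 1; 1 stands for 800 mm of shift or pi rad of turn. Its arguments: {"type":"object","properties":{"jaw":{"type":"array","items":{"type":"number"}},"dp":{"type":"array","items":{"type":"array","items":{"type":"number","minimum":-1,"maximum":1}}},"rotation":{"type":"array","items":{"type":"array","items":{"type":"number","minimum":-1,"maximum":1}}},"squeeze":{"type":"number"}},"required":["jaw","dp","rotation"]}

```bash
mkdir -p pics; ls
python3 - <<'E'
from workcell import bot, grab_frame, calibration
import cv2, numpy as np
for n in("scene","top"):
    cv2.imwrite(f"pics/{n}0.png",grab_frame(n)); c=calibration(n); print(n,np.round(c["camera_matrix"],1).tolist(),np.round(c["dist"],3).tolist()if not isinstance(c["dist"],list) else c["dist"],np.round(c["T"],3).tolist())
print(bot.observe())
E
```

```text
pics
scene [[442.7, 0.0, 252.5], [0.0, 442.7, 190.7], [0.0, 0.0, 1.0]] [0.007, 0.0, 0.0, 0.0, 0.0] [[0.085, -0.87, 0.485, -0.108], [-0.996, -0.075, 0.041, -0.07], [0.0, -0.487, -0.874, 1.155], [0.0, 0.0, 0.0, 1.0]]
top [[479.2, 0.0, 256.3], [0.0, 479.2, 195.6], [0.0, 0.0, 1.0]] [-0.093, 0.0, 0.0, 0.0, 0.0] [[0.012, -0.991, 0.135, 0.29], [-1.0, -0.011, 0.009, -0.021], [-0.008, -0.135, -0.991, 1.287], [0.0, 0.0, 0.0, 1.0]]
{'clock': 0.1, 'qpos': array([-1.2372226 ,  0.52192762, -0.03633071,  1.59994189,  0.0212023 ,
        1.02108628, -0.11282181]), 'qd': array([ 0.00102925,  0.00091572,  0.0001935 , -0.00081504, -0.00073403,
        0.0002184 ,  0.00070788]), 'joint_efforts': array([ 2.72127829e-03, -9.28485990e+01,  1.98320501e+00, -3.70540452e+01,
        1.79753546e-02,  5.19229521e-03,  5.02976775e-06]), 'position': array([0.24547142, 0.57445909, 0.2308032 ]), 'tool_rot': array([-3.14061691e+00,  6.80171356e-05,  2.73779006e+00]), 'force': array([ 0.34117916, -0.31233064,  0.18211452]), 'moment': array([ 0.00875026,  0.00110526, -0.02551607]), 'grip_width': 0.08550078804033302}
```

View pics/scene0.png

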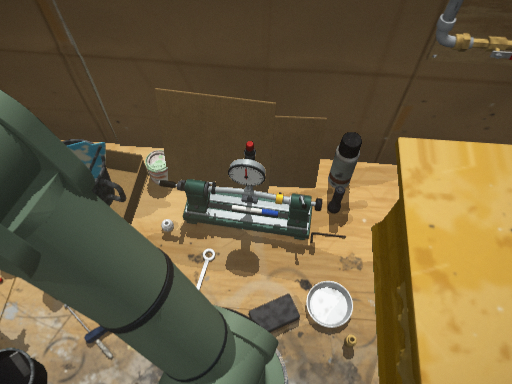

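View pics/top0.png

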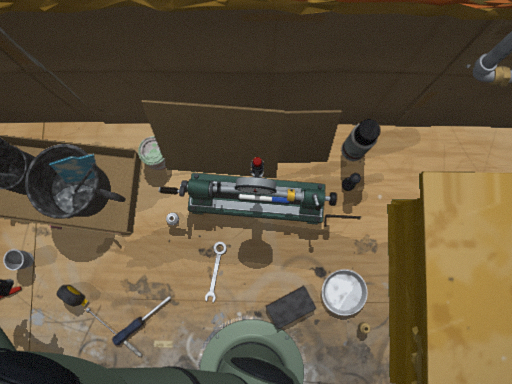

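The fixture is at about (257,198) in top and (248,205) in scene. The crank is on the left, with the handle near (170,190) in top and (172,185) in scene, and the red knob is at (257,162) and (250,146). Next I'll enlarge both views.

Run:
```python
import cv2, numpy as np
a=cv2.imread("pics/scene0.png")[130:250,145:355]; b=cv2.imread("pics/top0.png")[140:235,150:370]
A=cv2.resize(a,None,fx=3.6,fy=3.6*0.85*0+3.6,interpolation=cv2.INTER_CUBIC)[:432,:756]
cv2.imwrite("pics/s1.png",cv2.resize(a,(756,432),interpolation=cv2.INTER_CUBIC))
cv2.imwrite("pics/t1.png",cv2.resize(b,(792,342),interpolation=cv2.INTER_CUBIC))
```

```text
(no output)
```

View pics/s1.png

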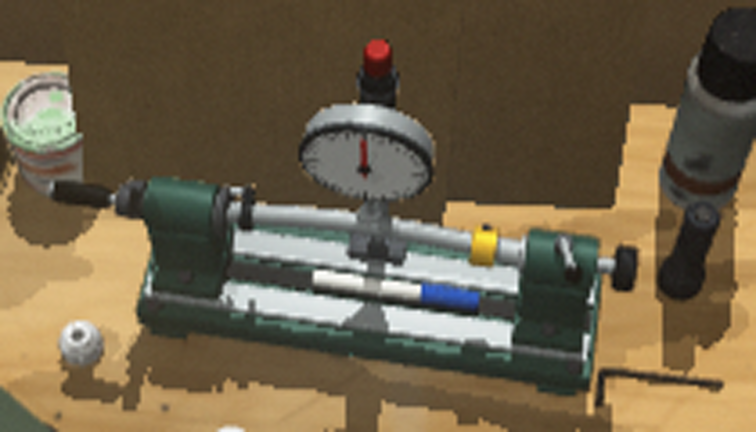

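View pics/t1.png

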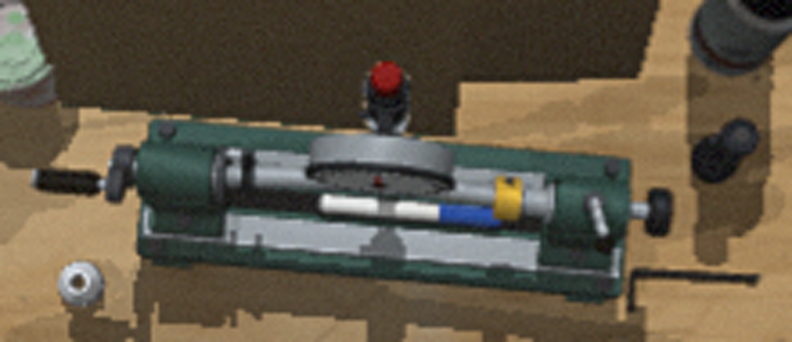

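The top crop shows the handle lying roughly level with the axis, off the headstock at crop (33-100,180). The red knob is at crop (387,78) and the dial faces the robot. A board stands behind the gauge. I'll triangulate these points.

```bash
cat > h.py <<'E'
import cv2, numpy as np
from workcell import bot, grab_frame, calibration
def ray(n,uv):
    c=calibration(n); T=np.array(c["T"])
    p=cv2.undistortPoints(np.array([[uv]],float),np.array(c["camera_matrix"]),np.array(c["dist"],float))[0,0]
    d=T[:3,:3]@np.r_[p,1]; return T[:3,3],d/np.linalg.norm(d)
def plane(n,uv,z):
    o,d=ray(n,uv); return o+d*(z-o[2])/d[2]
def tri(us,ut):
    A=[];b=[]
    for n,u in(("scene",us),("top",ut)):
        o,d=ray(n,u);P=np.eye(3)-np.outer(d,d);A.append(P);b.append(P@o)
    x=np.linalg.lstsq(np.vstack(A),np.hstack(b),rcond=None)[0]
    return np.round(x,4),round(max(np.linalg.norm(P@x-q) for P,q in zip(A,b)),4)
def proj(n,X):
    c=calibration(n); T=np.linalg.inv(np.array(c["T"]))
    return cv2.projectPoints(np.array([X],float),cv2.Rodrigues(T[:3,:3])[0],T[:3,3],np.array(c["camera_matrix"]),np.array(c["dist"],float))[0][0,0]
E
python3 - <<'E'
from h import *
S=lambda x,y:(x/3.6+145-.36,y/3.6+130-.36); Tt=lambda x,y:(x/3.6+150-.36,y/3.6+140-.36)
def red(n):
    im=cv2.cvtColor(cv2.imread(f"pics/{n}0.png"),cv2.COLOR_BGR2HSV)
    m=(((im[...,0]<8)|(im[...,0]>172))&(im[...,1]>150)&(im[...,2]>80)).astype(np.uint8)
    m[:, :230]=0;m[:,270:]=0;m[:130]=0;m[180:]=0
    k,l,s,c=cv2.connectedComponentsWithStats(m)
    print(n,s[1:].tolist(),c[1:].round(1).tolist())
red("scene");red("top")
print("handle free end",tri(S(52,190),Tt(33,179)),"inner",tri(S(108,197),Tt(100,182)))
print("handle mid",tri(S(80,193),Tt(67,180)))
print("knob top c",tri(S(377,47),Tt(387,74)))
print("panel",tri((155,88),(143,101)),tri((327,118),(340,111)))
for nm,uv in(("fl",(150,121)),("fr",(631,158)),("nr",(622,290)),("nl",(141,250))): print(nm,plane("top",Tt(*uv),.03).round(4))
for nm,uv in(("nr",(592,372)),("nl",(140,318))): print(nm,plane("scene",S(*uv),.03).round(4))
print("tail knob",tri(S(625,268),Tt(657,212)))
print("hub",tri(S(130,198),Tt(121,173)))
print("aircap",plane("top",Tt(82,284),.02))
E
```

```text
scene [[246, 141, 8, 6, 38], [245, 170, 2, 6, 7]] [[249.3, 143.6], [245.9, 172.1]]
top [[253, 157, 9, 8, 56]] [[256.9, 160.5]]
handle free end (array([0.4581, 0.2267, 0.1431]), np.float64(0.0005)) inner (array([0.4564, 0.1831, 0.1423]), np.float64(0.0013))
handle mid (array([0.4575, 0.2047, 0.143 ]), np.float64(0.0006))
knob top c (array([ 0.5007, -0.0113,  0.2926]), np.float64(0.0007))
panel (array([0.6174, 0.2301, 0.3296]), np.float64(0.0016)) (array([ 0.6256, -0.1985,  0.2488]), np.float64(0.0017))
fl [0.5191 0.1658 0.03  ]
fr [ 0.4952 -0.1908  0.03  ]
nr [ 0.3973 -0.1835  0.03  ]
nl [0.4227 0.1695 0.03  ]
nr [ 0.3972 -0.1838  0.03  ]
nl [0.413  0.1691 0.03  ]
tail knob (array([ 0.4439, -0.1971,  0.1157]), np.float64(0.0003))
hub (array([0.4649, 0.1708, 0.1278]), np.float64(0.0008))
aircap [0.39794643 0.21416139 0.02      ]
```

Call:
move_arm --jaw '[255,255,255,255,255,255,255,255]' --dp '[[0,0,-0.02],[0,0,-0.02],[0,0,-0.02],[0,0,-0.02],[0,0,-0.02],[0,0,-0.02],[0,0,-0.02],[0,0,-0.02]]' --rotation '[[0,0,0.0491],[0,0,0.0491],[0,0,0.0491],[0,0,0.0491],[0,0,0.0491],[0,0,0.0491],[0,0,0.0491],[0,0,0.0491]]' --squeeze 20

```text
clock: 1.1
position: [0.2455, 0.5746, 0.3595]
tool_rot: [-3.141, 0.001, 1.499]
force: [-0.8, -0.1, 0.9]
grip_width: 0.0002
```

Call:
move_arm --jaw '[255,255,255,255,255,255,255,255,255,255]' --dp '[[-0.059,0.0308,0],[-0.059,0.0308,0],[-0.059,0.0308,0],[-0.059,0.0308,0],[-0.059,0.0308,0],[-0.059,0.0308,0],[-0.059,0.0308,0],[-0.059,0.0308,0],[-0.059,0.0308,0],[-0.059,0.0308,0]]' --rotation '[[0,0,0],[0,0,0],[0,0,0],[0,0,0],[0,0,0],[0,0,0],[0,0,0],[0,0,0],[0,0,0],[0,0,0]]'

```text
clock: 2.35
position: [0.4601, 0.0856, 0.3593]
tool_rot: [3.142, -0.0, 1.504]
force: [0.5, -0.2, -0.2]
grip_width: 0.0001
```

Call:
move_arm --jaw '[255,255,255,255,255,255,255]' --dp '[[-0.0392,0.0198,0],[-0.0392,0.0198,0],[-0.0392,0.0198,0],[0,0,0.025],[0,0,0.025],[0,0,0],[0,0,0]]' --rotation '[[0,0,0],[0,0,0],[0,0,0],[0,0,0],[0,0,0],[0,0,0],[0,0,0]]'

```text
clock: 3.22
position: [0.5011, -0.0098, 0.32]
tool_rot: [3.141, -0.0, 1.504]
force: [0.2, 0.4, -0.0]
grip_width: 0.0002
```

Run:
```python
from h import *
a=grab_frame("scene");b=grab_frame("top")
a=a[110:230,170:290];b=b[110:230,190:310]
cv2.imwrite("pics/k1.png",np.hstack([cv2.resize(i,(400,400),interpolation=cv2.INTER_CUBIC) for i in(a,b)]))
o=bot.observe();print(o["position"],o["force"],proj("scene",o["position"]),proj("top",o["position"]))
```

```text
[ 0.50121359 -0.00969634  0.32003516] [-0.33584586  0.38838118  0.97287846] [248.93795608 135.57364176] [255.93824266 157.20658878]
```

View pics/k1.png

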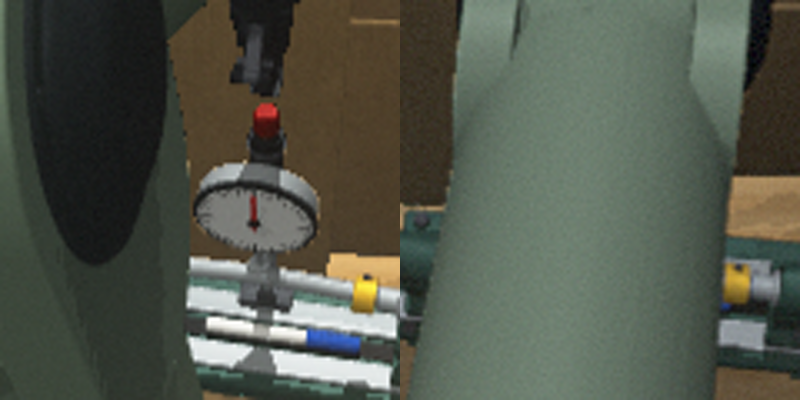

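The fingertips are about 25 mm above the red knob and centred on it. The needle is at 0. I'll lower the tool gently.

Call:
move_arm --jaw '[255,255,255,255,255,255,255,255,255]' --dp '[[0,-0.001,0.007],[0,0,0.007],[0,0,0.006],[0,0,0.003],[0,0,0.003],[0,0,0.003],[0,0,0.003],[0,0,0],[0,0,0]]' --rotation '[[0,0,0],[0,0,0],[0,0,0],[0,0,0],[0,0,0],[0,0,0],[0,0,0],[0,0,0],[0,0,0]]'

```text
clock: 4.45
position: [0.5001, -0.0097, 0.2937]
tool_rot: [-3.142, 0.0, 1.504]
force: [-0.1, -0.3, -0.5]
grip_width: -0.0001
```

Call:
move_arm --jaw '[255,255,255,255,255,255]' --dp '[[0,0,0.002],[0,0,0.002],[0,0,0.002],[0,0,0.002],[0,0,0.002],[0,0,0]]' --rotation '[[0,0,0],[0,0,0],[0,0,0],[0,0,0],[0,0,0],[0,0,0]]'

```text
clock: 5.2
position: [0.5001, -0.0097, 0.2857]
tool_rot: [3.142, 0.0, 1.504]
force: [-0.8, 0.6, 1.3]
grip_width: 0.0
```

Call:
move_arm --jaw '[255,255,255,255,255,255]' --dp '[[0,0,0.002],[0,0,0.002],[0,0,0.002],[0,0,0.002],[0,0,0.002],[0,0,0]]' --rotation '[[0,0,0],[0,0,0],[0,0,0],[0,0,0],[0,0,0],[0,0,0]]'

```text
clock: 5.95
position: [0.5002, -0.0097, 0.2777]
tool_rot: [3.141, -0.0, 1.504]
force: [-0.3, -0.6, 2.6]
grip_width: 0.0
```

Run:
```python
from h import *
a=grab_frame("scene");cv2.imwrite("pics/k2.png",cv2.resize(a[110:230,170:290],(600,600),interpolation=cv2.INTER_CUBIC))
def red(im):
    im=cv2.cvtColor(im,cv2.COLOR_BGR2HSV)
    m=(((im[...,0]<8)|(im[...,0]>172))&(im[...,1]>150)&(im[...,2]>80)).astype(np.uint8)
    m[:, :230]=0;m[:,270:]=0;m[:130]=0;m[190:]=0
    k,l,s,c=cv2.connectedComponentsWithStats(m); print(s[1:].tolist(),c[1:].round(1).tolist())
red(cv2.imread("pics/scene0.png"));red(a);print(bot.observe()["force"])
```

```text
[[246, 141, 8, 6, 38], [245, 170, 2, 6, 7]] [[249.3, 143.6], [245.9, 172.1]]
[[248, 150, 1, 1, 1], [251, 179, 1, 1, 1], [244, 181, 1, 1, 1]] [[248.0, 150.0], [251.0, 179.0], [244.0, 181.0]]
[-0.39234412 -0.67531527  3.92866708]
```

View pics/k2.png

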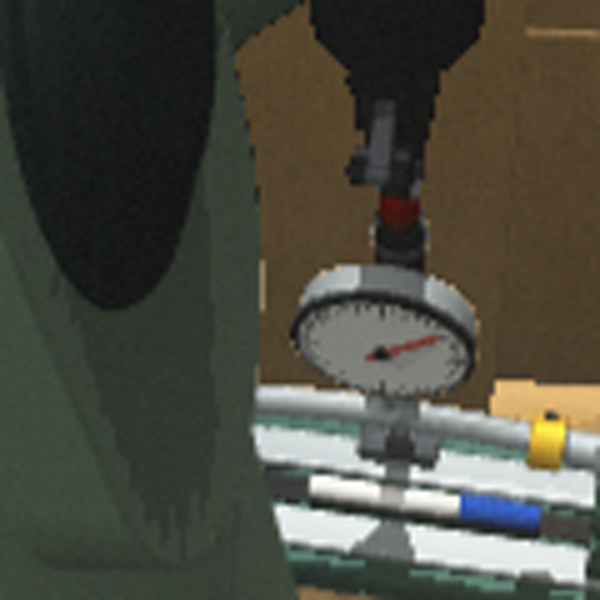

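The needle now stands at about 75° (≈4 mm of plunger), and the gauge is sliding under a light force. I'll continue in smaller steps.

Call:
move_arm --jaw '[255,255,255,255]' --dp '[[0,0,0.0015],[0,0,0.0015],[0,0,0.0015],[0,0,0]]' --rotation '[[0,0,0],[0,0,0],[0,0,0],[0,0,0]]'

```text
clock: 6.5
position: [0.5002, -0.0097, 0.2742]
tool_rot: [3.141, -0.0, 1.504]
force: [-0.5, -0.1, 4.2]
grip_width: 0.0001
```

Call:
move_arm --jaw '[255,255,255]' --dp '[[0,0,0.0015],[0,0,0.0015],[0,0,0]]' --rotation '[[0,0,0],[0,0,0],[0,0,0]]'

```text
clock: 6.88
position: [0.5002, -0.0097, 0.2718]
tool_rot: [3.141, -0.0, 1.504]
force: [0.5, 0.7, 6.2]
grip_width: 0.0002
```

Call:
move_arm --jaw '[255,255,255]' --dp '[[0,0,0.0015],[0,0,0.001],[0,0,0]]' --rotation '[[0,0,0],[0,0,0],[0,0,0]]'

```text
clock: 7.25
position: [0.5002, -0.0097, 0.2698]
tool_rot: [3.141, -0.0, 1.504]
force: [-0.8, 0.2, 6.1]
grip_width: 0.0003
```

Call:
move_arm --jaw '[255,255,255]' --dp '[[0,0,0.001],[0,0,0.001],[0,0,0]]' --rotation '[[0,0,0],[0,0,0],[0,0,0]]'

```text
clock: 7.62
position: [0.5002, -0.0098, 0.2682]
tool_rot: [3.141, -0.0, 1.504]
force: [-2.2, 0.4, 6.4]
grip_width: 0.0002
```

Call:
move_arm --jaw '[255,255]' --dp '[[0,0,0.001],[0,0,0]]' --rotation '[[0,0,0],[0,0,0]]'

```text
clock: 7.88
position: [0.5002, -0.0097, 0.2674]
tool_rot: [3.141, -0.0, 1.504]
force: [-1.5, 0.1, 5.7]
grip_width: 0.0003
```

Call:
move_arm --jaw '[255,255]' --dp '[[0,0,0.001],[0,0,0]]' --rotation '[[0,0,0],[0,0,0]]'

```text
clock: 8.12
position: [0.5002, -0.0098, 0.2666]
tool_rot: [3.141, -0.0, 1.504]
force: [-1.0, 0.4, 6.7]
grip_width: 0.0001
```

Call:
move_arm --jaw '[255,255]' --dp '[[0,0,0.001],[0,0,0]]' --rotation '[[0,0,0],[0,0,0]]'

```text
clock: 8.38
position: [0.5002, -0.0098, 0.266]
tool_rot: [3.141, -0.0, 1.504]
force: [-2.1, -0.1, 9.0]
grip_width: 0.0001
```

Call:
move_arm --jaw '[255,255]' --dp '[[0,0,0.0005],[0,0,0]]' --rotation '[[0,0,0],[0,0,0]]'

```text
clock: 8.62
position: [0.5003, -0.0097, 0.266]
tool_rot: [3.141, -0.001, 1.504]
force: [-4.6, 0.7, 17.9]
grip_width: -0.0002
```

Call:
move_arm --jaw '[255,255]' --dp '[[0,0,0.0005],[0,0,0]]' --rotation '[[0,0,0],[0,0,0]]'

```text
clock: 8.88
position: [0.5004, -0.0098, 0.2659]
tool_rot: [3.141, -0.001, 1.504]
force: [-6.9, 0.1, 23.7]
grip_width: -0.0001
```

Force jumped while the position stayed put at z=0.266, so the gauge is seated on the collar. Retracting and moving above the crank handle.

Call:
move_arm --jaw '[255,255,255,0,0,0,0,0]' --dp '[[0,0,-0.01],[0,0,-0.04],[0,0,-0.065],[0.068,-0.0178,0],[0.068,-0.0178,0],[0.068,-0.0178,0],[0.068,-0.0178,0],[0,0,0]]' --rotation '[[0,0,0],[0,0,0],[0,0,0],[0,0,0],[0,0,0],[0,0,0],[0,0,0],[0,0,0]]'

```text
clock: 9.88
position: [0.4565, 0.2152, 0.3564]
tool_rot: [-3.141, 0.0, 1.51]
force: [0.2, -1.3, 0.3]
grip_width: 0.0853
```

Run:
```python
from h import *
a=grab_frame("scene");b=grab_frame("top")
a=a[110:230,145:295];b=b[110:230,145:295]
cv2.imwrite("pics/k3.png",np.vstack([cv2.resize(i,(600,300) if 0 else (375,300),interpolation=cv2.INTER_CUBIC) for i in(a,b)]) if 0 else np.hstack([cv2.resize(i,(400,320),interpolation=cv2.INTER_CUBIC) for i in(a,b)]))
o=bot.observe();print(o["position"],o["force"],proj("scene",o["position"]),proj("top",o["position"]))
```

```text
[0.45776431 0.21116287 0.35679442] [-0.15390421 -0.71157366 -0.25409063] [148.00199901 134.63047492] [144.3661782  173.71569595]
```

View pics/k3.png

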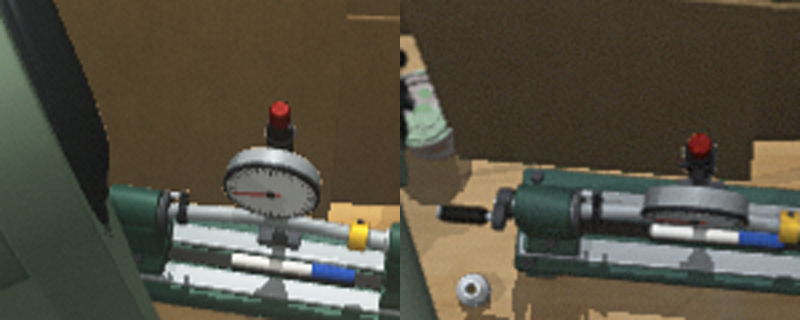

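The needle points at about 270° (≈15 mm). The handle lies below at top px (160–178,190). Descending with the jaws open and closing lightly.

Call:
move_arm --jaw '[0,0,0,0,0,0,0]' --dp '[[0,0,0.06],[0,0,0.06],[0,0,0.06],[0,0,0.06],[0,0,0.046],[0,0,0],[0,0,0]]' --rotation '[[0,0,0],[0,0,0],[0,0,0],[0,0,0],[0,0,0],[0,0,0],[0,0,0]]'

```text
clock: 10.85
position: [0.4588, 0.2107, 0.1295]
tool_rot: [3.14, -0.001, 1.502]
force: [0.5, -0.6, 0.3]
grip_width: 0.0857
```

Call:
move_arm --jaw '[255,255,255,255,255,255]' --dp '[[0,0,0],[0,0,0],[0,0,0],[0,0,0],[0,0,0],[0,0,0]]' --rotation '[[0,0,0],[0,0,0],[0,0,0],[0,0,0],[0,0,0],[0,0,0]]' --squeeze 20

```text
clock: 11.6
position: [0.4577, 0.2113, 0.1283]
tool_rot: [-3.141, -0.0, 1.504]
force: [-2.9, 0.0, 7.6]
grip_width: 0.0165
```

```bash
cat >> h.py <<'E'
def steps(t0,t1,n,R=.032):
    t=np.radians(np.linspace(t0,t1,n+1)); y=R*np.sin(t)/.8; z=-R*np.cos(t)/.8
    print([[0,round(a,4),round(b,4)] for a,b in zip(np.diff(y),np.diff(z))])
AX=np.array([.4725,.1998]); 
def where(o=None):
    o=o or bot.observe(); p=o["position"]; y=np.array([.068,.998]);x=np.array([.998,-.068])
    d=p[:2]-AX; dx=d@x; dz=p[2]+.019-.120; f=o["force"]
    th=np.arctan2(dx,dz); fr=f[0]*np.sin(th)+f[2]*np.cos(th)
    print("t",round(o["clock"],2),"th",round(np.degrees(th),1),"R",round(1000*np.hypot(dx,dz),2),"dx,dz",round(dx*1000,2),round(dz*1000,2),"F",f.round(1),"Fr",round(fr,1))
def dial(c=(246.6,183.1),name=None):
    im=grab_frame("scene")
    if name: cv2.imwrite(f"pics/{name}.png",im)
    o,d=ray("scene",c); C=o+d*(.465-o[0])/d[0]
    p0=proj("scene",C); up=proj("scene",C+[0,0,.03])-p0; rt=proj("scene",C+np.array([.068,.998,0])*-.03)-p0
    r=im.astype(int); red=(r[...,2]-np.maximum(r[...,0],r[...,1]))
    v,u=np.indices(red.shape); A=np.linalg.inv(np.c_[rt,up])@np.stack([u.ravel()-c[0],v.ravel()-c[1]])
    rr=np.hypot(*A); m=(red.ravel()>40)&(rr<1.4)&(rr>.25)
    w=red.ravel()*m; a=np.arctan2((w*A[0]/rr).sum(),(w*A[1]/rr).sum())%(2*np.pi)
    print("C",C.round(3),"needle deg",round(np.degrees(a),1),"mm",round(a/2/np.pi*20,2),"npx",m.sum())
E
python3 - <<'E'
from h import *
where();dial();steps(-27,13,4);steps(13,43,3)
E
```

```text
t 11.6 th -29.7 R 31.45 dx,dz -15.56 27.33 F [-2.9  0.   7.6] Fr 8.1
C [ 0.465 -0.006  0.162] needle deg 256.9 mm 14.27 npx 11
[[0, np.float64(0.0065), np.float64(-0.0026)], [0, np.float64(0.0068), np.float64(-0.0014)], [0, np.float64(0.007), np.float64(-0.0002)], [0, np.float64(0.0069), np.float64(0.001)]]
[[0, np.float64(0.0066), np.float64(0.0022)], [0, np.float64(0.0062), np.float64(0.0033)], [0, np.float64(0.0055), np.float64(0.0043)]]
```

Call:
move_arm --jaw '[255,255,255,255,255]' --dp '[[0,0.0066,-0.0033],[0,0.0068,-0.0014],[0,0.007,-0.0002],[0,0.0069,0.001],[0,0,0]]' --rotation '[[0,0,0],[0,0,0],[0,0,0],[0,0,0],[0,0,0]]'

```text
clock: 12.28
position: [0.4806, 0.2096, 0.1311]
tool_rot: [3.14, -0.0, 1.503]
force: [3.8, -0.6, -2.6]
grip_width: 0.0162
```

Run:
```python
from h import *
where();dial(name="d1")
```

```text
t 12.28 th 13.8 R 31.05 dx,dz 7.43 30.14 F [ 3.8 -0.6 -2.6] Fr -1.6
C [ 0.465 -0.006  0.162] needle deg 192.4 mm 10.69 npx 10
```

Call:
move_arm --jaw '[255,255,255,255]' --dp '[[0,0.0066,0.0022],[0,0.0062,0.0033],[0,0.0055,0.0043],[0,0,0]]' --rotation '[[0,0,0],[0,0,0],[0,0,0],[0,0,0]]'

```text
clock: 12.82
position: [0.4948, 0.2086, 0.1231]
tool_rot: [3.141, 0.0, 1.503]
force: [4.0, -0.8, -2.1]
grip_width: 0.0163
```

Run:
```python
from h import *
where();dial();steps(43,63,2);steps(63,83,2);steps(83,103,2);steps(103,123,2)
```

```text
t 12.82 th 44.5 R 30.94 dx,dz 21.7 22.06 F [ 4.  -0.8 -2.1] Fr 1.2
C [ 0.465 -0.006  0.162] needle deg 124.9 mm 6.94 npx 10
[[0, np.float64(0.0047), np.float64(0.0052)], [0, np.float64(0.0037), np.float64(0.0059)]]
[[0, np.float64(0.0026), np.float64(0.0065)], [0, np.float64(0.0014), np.float64(0.0068)]]
[[0, np.float64(0.0002), np.float64(0.007)], [0, np.float64(-0.001), np.float64(0.0069)]]
[[0, np.float64(-0.0022), np.float64(0.0066)], [0, np.float64(-0.0033), np.float64(0.0062)]]
```

Call:
move_arm --jaw '[255,255,255]' --dp '[[0,0.0047,0.0052],[0,0.0037,0.0059],[0,0,0]]' --rotation '[[0,0,0],[0,0,0],[0,0,0]]'

```text
clock: 13.25
position: [0.5013, 0.2081, 0.114]
tool_rot: [3.141, 0.0, 1.503]
force: [4.5, -2.2, -2.9]
grip_width: 0.0164
```

Run:
```python
from h import *
where();dial()
```

```text
t 13.25 th 65.1 R 31.03 dx,dz 28.15 13.04 F [ 4.5 -2.2 -2.9] Fr 2.8
C [ 0.465 -0.006  0.162] needle deg 89.9 mm 5.0 npx 11
```

Call:
move_arm --jaw '[255,255,255]' --dp '[[0,0.0028,0.0065],[0,0.0015,0.0068],[0,0,0]]' --rotation '[[0,0,0],[0,0,0],[0,0,0]]'

```text
clock: 13.68
position: [0.5043, 0.2079, 0.1033]
tool_rot: [-3.141, 0.0, 1.504]
force: [2.3, -3.8, -4.0]
grip_width: 0.0162
```

Run:
```python
from h import *
where();dial()
```

```text
t 13.68 th 85.9 R 31.22 dx,dz 31.14 2.26 F [ 2.3 -3.8 -4. ] Fr 2.0
C [ 0.465 -0.006  0.162] needle deg 68.0 mm 3.78 npx 12
```

Forces are small; continuing towards the low spot.

Call:
move_arm --jaw '[255,255,255]' --dp '[[0,0.0003,0.007],[0,-0.001,0.0069],[0,0,0]]' --rotation '[[0,0,0],[0,0,0],[0,0,0]]'

```text
clock: 14.1
position: [0.5034, 0.208, 0.0921]
tool_rot: [-3.141, 0.001, 1.504]
force: [-0.9, -3.6, -4.3]
grip_width: 0.0161
```

Run:
```python
from h import *
where();dial()
```

```text
t 14.1 th 106.3 R 31.55 dx,dz 30.28 -8.87 F [-0.9 -3.6 -4.3] Fr 0.4
C [ 0.465 -0.006  0.162] needle deg 53.6 mm 2.98 npx 12
```

Call:
move_arm --jaw '[255,255,255]' --dp '[[0,-0.0022,0.0066],[0,-0.0033,0.0062],[0,0,0]]' --rotation '[[0,0,0],[0,0,0],[0,0,0]]'

```text
clock: 14.52
position: [0.499, 0.2083, 0.0822]
tool_rot: [-3.141, 0.0, 1.504]
force: [-2.1, -4.9, -3.5]
grip_width: 0.0161
```

Run:
```python
from h import *
where();dial(name="d2");steps(123,143,2);steps(143,163,2);steps(163,183,2);steps(183,203,2)
```

```text
t 14.53 th 126.0 R 31.93 dx,dz 25.83 -18.77 F [-2.1 -4.9 -3.5] Fr 0.4
C [ 0.465 -0.006  0.162] needle deg 63.9 mm 3.55 npx 12
[[0, np.float64(-0.0043), np.float64(0.0055)], [0, np.float64(-0.0052), np.float64(0.0047)]]
[[0, np.float64(-0.0059), np.float64(0.0037)], [0, np.float64(-0.0065), np.float64(0.0026)]]
[[0, np.float64(-0.0068), np.float64(0.0014)], [0, np.float64(-0.007), np.float64(0.0002)]]
[[0, np.float64(-0.0069), np.float64(-0.001)], [0, np.float64(-0.0066), np.float64(-0.0022)]]
```

The low spot was passed at a crank angle of about 107° (reading ≈3.0 mm), so the high spot is expected at about 287°. Continuing through the bottom.

Call:
move_arm --jaw '[255,255,255,255,255]' --dp '[[0,-0.0043,0.0055],[0,-0.0052,0.0047],[0,-0.0059,0.0037],[0,-0.0065,0.0026],[0,0,0]]' --rotation '[[0,0,0],[0,0,0],[0,0,0],[0,0,0],[0,0,0]]'

```text
clock: 15.2
position: [0.4821, 0.2096, 0.0696]
tool_rot: [3.141, -0.0, 1.504]
force: [-1.5, -4.1, 2.6]
grip_width: 0.0163
```

Run:
```python
from h import *
where();dial()
```

```text
t 15.2 th 164.2 R 32.66 dx,dz 8.89 -31.43 F [-1.5 -4.1  2.6] Fr -2.9
C [ 0.465 -0.006  0.162] needle deg 104.6 mm 5.81 npx 10
```

Call:
move_arm --jaw '[255,255,255,255,255]' --dp '[[0,-0.0068,0.0014],[0,-0.007,0.0002],[0,-0.0069,-0.001],[0,-0.0066,-0.0022],[0,0,0]]' --rotation '[[0,0,0],[0,0,0],[0,0,0],[0,0,0],[0,0,0]]'

```text
clock: 15.88
position: [0.46, 0.2112, 0.0708]
tool_rot: [-3.141, -0.0, 1.504]
force: [-1.7, -3.5, 0.7]
grip_width: 0.0165
```

Run:
```python
from h import *
where();dial();steps(203,223,2);steps(223,243,2);steps(243,263,2);steps(263,283,2);steps(283,303,2)
```

```text
t 15.88 th -156.3 R 33.02 dx,dz -13.3 -30.23 F [-1.7 -3.5  0.7] Fr 0.1
C [ 0.465 -0.006  0.162] needle deg 193.6 mm 10.76 npx 9
[[0, np.float64(-0.0062), np.float64(-0.0033)], [0, np.float64(-0.0055), np.float64(-0.0043)]]
[[0, np.float64(-0.0047), np.float64(-0.0052)], [0, np.float64(-0.0037), np.float64(-0.0059)]]
[[0, np.float64(-0.0026), np.float64(-0.0065)], [0, np.float64(-0.0014), np.float64(-0.0068)]]
[[0, np.float64(-0.0002), np.float64(-0.007)], [0, np.float64(0.001), np.float64(-0.0069)]]
[[0, np.float64(0.0022), np.float64(-0.0066)], [0, np.float64(0.0033), np.float64(-0.0062)]]
```

Call:
move_arm --jaw '[255,255,255,255,255]' --dp '[[0,-0.0062,-0.0033],[0,-0.0055,-0.0043],[0,-0.0047,-0.0052],[0,-0.0037,-0.0059],[0,0,0]]' --rotation '[[0,0,0],[0,0,0],[0,0,0],[0,0,0],[0,0,0]]'

```text
clock: 16.55
position: [0.4439, 0.2124, 0.086]
tool_rot: [3.142, -0.0, 1.504]
force: [-0.9, -0.5, 1.1]
grip_width: 0.016
```

Run:
```python
from h import *
where();dial()
```

```text
t 16.55 th -117.0 R 32.96 dx,dz -29.37 -14.95 F [-0.9 -0.5  1.1] Fr 0.3
C [ 0.465 -0.006  0.162] needle deg 256.9 mm 14.27 npx 11
```

Call:
move_arm --jaw '[255,255,255]' --dp '[[0,-0.0026,-0.0065],[0,-0.0014,-0.0068],[0,0,0]]' --rotation '[[0,0,0],[0,0,0],[0,0,0]]'

```text
clock: 16.98
position: [0.4409, 0.2126, 0.0966]
tool_rot: [3.141, -0.0, 1.504]
force: [-1.8, 2.4, 1.4]
grip_width: 0.0162
```

Run:
```python
from h import *
where();dial()
```

```text
t 16.98 th -97.6 R 32.72 dx,dz -32.43 -4.35 F [-1.8  2.4  1.4] Fr 1.6
C [ 0.465 -0.006  0.162] needle deg 281.2 mm 15.62 npx 8
```

Equal readings at −30°/−117° and at 14°/−156°, plus the low at 107°, all put the high spot at −72±1.5°. Moving another 25° to it.

Call:
move_arm --jaw '[255,255,255,255]' --dp '[[0,-0.0002,-0.007],[0,0.001,-0.0069],[0,0.0009,-0.0033],[0,0,0]]' --rotation '[[0,0,0],[0,0,0],[0,0,0],[0,0,0]]'

```text
clock: 17.52
position: [0.4424, 0.2124, 0.1102]
tool_rot: [3.142, -0.0, 1.504]
force: [-2.8, 3.6, 4.2]
grip_width: 0.0162
```

Run:
```python
from h import *
where();dial(name="d3")
```

```text
t 17.52 th -73.4 R 32.29 dx,dz -30.94 9.24 F [-2.8  3.6  4.2] Fr 3.9
C [ 0.465 -0.006  0.162] needle deg 290.2 mm 16.12 npx 10
```

Call:
move_arm --jaw '[0,0,0,0,0,0,0,0,0,0]' --dp '[[0,0,0],[0,0,0],[0,0,0],[0,0,0],[0,0,-0.01],[0,0,-0.04],[0,0,-0.06],[0,0,-0.06],[0,0,-0.06],[0,0,-0.06]]' --rotation '[[0,0,0],[0,0,0],[0,0,0],[0,0,0],[0,0,0],[0,0,0],[0,0,0],[0,0,0],[0,0,0],[0,0,0]]'

```text
clock: 18.82
position: [0.4421, 0.2118, 0.3442]
tool_rot: [3.141, -0.0, 1.503]
force: [-0.3, 0.9, -0.5]
grip_width: 0.0856
```

Run:
```python
from h import *
where();dial(name="d4");a=cv2.imread("pics/d4.png");b=grab_frame("top");dial()
cv2.imwrite("pics/k4.png",np.hstack([cv2.resize(i[110:250,145:355],(400,267),interpolation=cv2.INTER_CUBIC) for i in(a,b)]))
g0=cv2.imread("pics/top0.png");m=np.s_[185:235,195:330]
print("top shift",cv2.phaseCorrelate(np.float32(cv2.cvtColor(g0[200:225,190:230],6)),np.float32(cv2.cvtColor(b[200:225,190:230],6))),cv2.phaseCorrelate(np.float32(cv2.cvtColor(g0[180:225,300:350],6)),np.float32(cv2.cvtColor(b[180:225,300:350],6))))
```

```text
t 18.82 th -7.3 R 245.18 dx,dz -31.18 243.19 F [-0.3  0.9 -0.5] Fr -0.4
C [ 0.465 -0.006  0.162] needle deg 290.5 mm 16.14 npx 10
C [ 0.465 -0.006  0.162] needle deg 290.3 mm 16.13 npx 10
top shift ((0.17941034925076949, 0.4084487693062204), 1.006070919752121) ((0.04457934853441259, 0.5076907468291054), 0.9968291524251303)
```

View pics/k4.png

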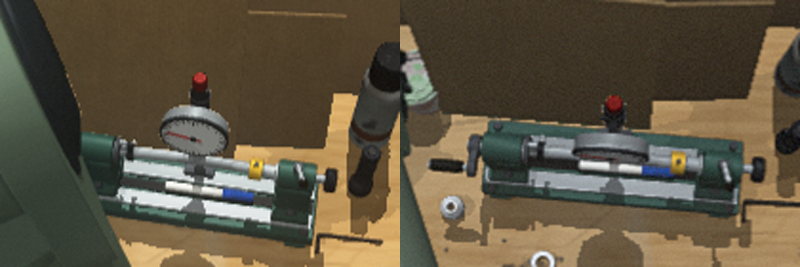

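The needle holds steady at about 290° with the robot clear of everything. The small things are where they were, and the fixture image has moved about 0.5 px (≈1 mm). Handing in.

```bash
python3 -c "
from workcell import workorder; print(workorder.job_done())"
```

```text
the job is handed in; nothing more can be done
None
```

I finished the job and handed it in at about 19 s. The gauge is on its stop collar and the shaft stands with its high spot under the plunger. The hand-in reported no verdict.

- **Gauge:** I pushed the knob down in small steps until the gripper stopped at z ≈ 0.266 m. The force then rose from about 6 N to 24 N with only about 0.1 mm of further movement. That is close to the 25 N that drives the collar. The gauge looked seated and I saw no sign of the collar moving, but I could not measure either directly.
- **Shaft:** I turned the crank about 316° at the handle, and the forces I read stayed around 6 N or less. The lowest reading was about 3.0 mm, near a crank angle of 107°. Equal readings on either side of the peak put the high spot at about −72°, and I left the crank at about −73°.
- **Last checks:**
  - The needle stayed at about 290° (16.1 mm) after release, with the robot clear.
  - The fixture appears to have moved about 1 mm at most, estimated from a 0.5 pixel image shift.
  - The marker, hex key, torch and air cap look undisturbed in the last picture.
- **Disagreement:** The swing I read was about 13.1 mm instead of the stated 12 mm. I put this down to error in reading the needle at an angle. The high spot comes mainly from the symmetry of the readings, so this should not affect it.

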